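# Put the sample cell in the beam and index the lens carriage one hole closer

### The job

Stand the sample cell upright on the table in the beam line, between the fibre collimator and the end of the rail, windows square to the beam and at least a finger's width clear of both; set it down rather than dropping it, and leave the other things where they are. Then pull up the lens carriage's plunger knob, slide the carriage one hole closer to the cell and let the pin drop home. Finish while still holding the knob, pressing it firmly down so that the pin stays fully home: I will do up the clamp screw while you hold it.

Things in the scene. Friction and masses are not known exactly. Their poses are not given: they have to be found in the camera images.
- rail: Aluminium optical rail bolted to the table: 260 mm long (its y), 60 wide (x), top 22 mm above the table. Origin: centre of its underside, at table height. Its y axis points from the carriage to the collimator; the beam runs in the vertical plane through it. 10 mm index holes at 40 mm pitch run along the middle of the top (most are hidden under the carriage).
- rail_end (a point): Middle of the rail's end face nearest the collimator, at the rail's top edge (22 mm above the table), 130 mm from the rail's origin along rail y; axes as the rail's.
- carriage (a joint): Slide of the black lens carriage along the rail, in m: 0 at the start (pin in a hole), growing towards the collimator. The next hole that way is at 0.040; the travel stops at 0.075. Play with the pin in a hole about 1 mm either way. Sliding friction 2 N.
- carriage_top (a point): Middle of the carriage's flat top, 42 mm above the table, 22.5 mm ahead (collimator side) of the knob's axis. The carriage is 72 wide x 105 long. A lens mount ring 45 dia (top 91 mm above the table) and a level lens tube 32 dia stand on it, from 46 mm ahead of the knob's axis on; beside and behind the knob it is clear.
- lens_nose (a point): Centre of the lens tube's front end, 114 mm ahead of the knob's axis, 65 mm above the table. With the carriage at the next hole it is still 6 mm short of the rail's end.
- knob: Steel ribbed pull knob of the spring lock plunger: upright cylinder 28 dia x 24 high, on the rail's centre line. Origin: centre of its underside, 56 mm above the table when home. Moves straight up 12 mm, and with the carriage. Its 9 mm round-nosed pin enters the rail 8 mm: lift 9 mm or more to free the carriage. Spring 4 N down when home, 8 N lifted; between holes the pin rides on the rail.
- sleeve: Brass sleeve under the knob, 18 dia, fixed on the carriage. Origin: centre of its underside, 42 mm above the table; its top, 56 mm above the table, is the seat of the knob when home. The spring alone seats the knob with about 4 N; pressing it down adds to that.
- collimator: Fibre collimator on a post and a 55 mm black base, bolted down in line with the rail: level steel tube 22 dia, axis 65 mm above the table; mount top 93 mm. Origin: on the table under the tube's tip; the base lies 12 to 68 mm behind that. Axes as the rail's; the beam leaves along -y.
- collimator_nose (a point): Tip of the collimator tube, facing the rail's end, on the beam, 65 mm above the table. 130 to 170 mm from the rail's end.
- cell: Loose sample cell, standing: foot 60 x 60 x 8 mm, on it a clear block 46 x 46 up to 90 mm high with aluminium cheeks on its two x faces (grip there, 46 mm apart) and round windows (31 mm dark rings, centre 65 mm up) on its two y faces; plug on top to 100 mm. 0.26 to 0.5 kg. Origin: centre of the foot's underside; z up. The beam shall pass along its y, either way round.
- lens_tube: Bystander, sizes in mm: spare black lens tube standing on end, 31 dia x 48 high.
- post: Bystander, sizes in mm: steel post 12.7 dia on a black round base 42 dia, 73 high, standing.
- fork_clamp: Bystander, sizes in mm: flat dark steel fork clamp, 75 x 36 x 8, lying.
- driver: Bystander, sizes in mm: screwdriver with black handle, about 160 long, lying; origin in mid-length.
- lens_case: Bystander, sizes in mm: flat square case with clear lid, 62 x 62 x 20.
- screw_tray: Bystander, sizes in mm: open grey two-compartment tray with screws, 85 x 115 x 24.
- post_holder: Bystander, sizes in mm: black tubular post holder with a brass side screw, 25 dia x 50 high, standing.

How it is judged (in metres and radians):
On the way, in this order (a step that is already met when the one before it is completed fails the run):
1. the cell stands in the beam line between collimator and rail end, square, let go (x of cell in the frame of rail_end between -0.006 and 0.006 m and y of cell in the frame of rail_end above 0.04 m and y of cell in the frame of collimator_nose below -0.04 m and angle between the y axis of cell and the y axis of rail, either way round below 0.12 rad and angle between cell's own z axis and vertical below 0.05 rad and height (world z) of cell below 0.004 m and contact force between the fingers and cell below 0.1 N and linear speed of cell below 0.02 m/s), for 0.2 s.
2. the plunger is pulled up by the knob, freeing the carriage (height (world z) of knob above 0.062 m and contact force between the fingers and knob above 1 N), for 0.1 s.
At the end, for the whole second after the job is handed in: Cell upright on the table, let go, within 6 mm of the beam line, square within 0.12 rad, foot 10 mm or more clear of rail end and nose; carriage within 2 mm of the next hole (0.040 m), knob within 1.5 mm of home, touched with over 3 N and pressed on its sleeve with over 7 N (spring alone 4 N) (all of step 1 and value of joint carriage between 0.038 and 0.042 m and height (world z) of knob below 0.0575 m and contact force between the fingers and knob above 3 N and contact force between knob and sleeve above 7 N); the arm keeps its last pose, push and grip.
It fails at once if the cell was dropped: let go more than 10 mm above the table (height (world z) of cell above 0.01 m and contact force between the fingers and cell below 0.05 N).
It fails at once if the cell was tipped (angle between cell's own z axis and vertical above 0.5 rad).
It fails at once if another thing was pushed away by more than 30 mm (distance of any of lens_tube, post, fork_clamp, driver, lens_case, screw_tray, post_holder from where it was at the start of the episode above 0.03 m).
It also fails if it takes over 48 s, if anything falls off the work surface, if the arm or the gripper's body presses on something with over 40 N, if the wrist force passes 120 N, or if a joint passes its speed limit or range.

### The arm

A 6-joint arm with a two-finger parallel gripper is mounted at the origin on the work surface. World frame = base frame: x ahead of the robot, y to its left, z up, the work surface at z = 0. Lengths are in m, angles in degrees, forces in N, time in s.
With the tool pointing down it reaches from about 0.4 to 0.825 m from the base axis. Payload 7 kg.
Tool frame: the origin (TCP) lies at the very end of the fingers, on their centre line; the grasp point (between the pads) lies 19 mm behind it (ctrl.tcp_to_grasp is the distance from the TCP to the grasp point, in m); z points along the fingers, x is the direction in which the jaws open and shut, and the axes are right-handed (so a half turn about z gives the same grasp; the last joint's range is limited). The gripper opens to 88 mm and grips with 3 to 60 N. Pads are 19 mm wide; open, the fingers measure 130 mm over their backs; the gripper's body (78 mm by 193 mm) begins 47 mm behind the grasp point.
Start: joints at [-56.316, 20.546, 0.682, 0, -70.136, -16.507], TCP at [0.199, -0.645, 0.191] pointing down, gripper open.
Joint ranges: [-176.03, 176.03], [-82.01, 121.73], [-58.28, 71.71], [-173.87, 95.51], [-174.79, -0.11], [-173.66, 173.66]. Speed limits (degrees/s): [136.94, 136.94, 172.46, 180, 180, 180].

### API

Orientations are given as [roll, pitch, yaw] about the fixed x, y, z axes, in that order (R = Rz(yaw) Ry(pitch) Rx(roll)).
In Python, from plant import sensors, vision, ticket, ctrl gives the robot as it stands. The module is installed in compiled form; this text tells all that it offers.
- The arm moves only by the tool drive_tool, never from a script. Its argument "moves" is a list of rows, each a list of 6 numbers: the shift along the tool's x, y, z in units of 0.15 m (1.0 is 0.15 m), then the turn, a rotation vector about the tool's x, y, z in units of 60 degrees (1.0 is 60 degrees). In form: [[dx, dy, dz, rx, ry, rz], ...]. A call has 1 to 8 rows; each row is the pose to reach, as a shift and turn from the pose measured when the call began, along the tool's axes at that moment; what a row does not reach only later rows make up. A row lasts 1/10 s, in which the tool goes at most 50 mm and 8.59 degrees, less where a joint would pass 70% of its speed; a pose out of reach is approached as far as the arm can. A call with a number of a shift or a turn outside -1 to 1 is refused whole. A call with a gripper value outside its range is refused whole. "fingers" is the opening, from -1 (shut) to 1 (fully open), set as the call begins (left out, the last holds). The fingers move at their own pace and stop on an object; the grip force is fixed at half the most. Time passes only in rows, so rows that repeat a pose let the fingers close. It gives the time, the measured TCP pose, the force and the opening at its end, in the units of the state.
- sensors.get_obs(): the state, without advancing time (a new reading comes with each control period).
- vision.snapshot(name): name is "scene" or "side" or "wrist"; returns a dict with "pixels" (384x512x3 uint8, red, green, blue), "fx", "fy", "cx", "cy" (pixels), "R" (3x3) and "t" (3): a world point X has camera coordinates R X + t. Camera axes: x right, y down, z forward; pixel columns grow to the right and rows downward; lengths in m; the calibration is good to about 2 mm. A picture is of the moment at which its call begins. There is no depth.
- ticket.close_job(): hands the job in, once; it reports no verdict.
The state is a dict: "clock": time; "joint_pos": joint angles; "qvel": joint speeds; "tau": joint torques, N m; "tool_pos": TCP position; "orientation": TCP orientation; "force": force on the tool from outside, world axes, zero at the start; "moment": the same for the moment, N m; "opening": finger opening in m.
Only numpy, scipy, OpenCV 4.12 (cv2) and the standard library are available. Lean on these libraries where they do the work, as an engineer would, in place of code of your own. Each camera call takes 0.05 s, during which the arm holds its last target.

## Working session

There is one attempt and no reset: what is moved stays moved. The work goes in short steps, Python scripts to look and compute and a tool call to move; the robot and the scene stay as the last step left them, time stands still between calls to the robot, and variables do not carry over. Pictures are saved under pics/ and viewed, and the job is handed in when it is done.

Besides the shell and the picture viewer there is one more tool, called after "Request:" by a JSON object that holds its "fn" and its "kwargs". drive_tool: Moves the arm, as the interface text tells. Shifts and turns lie within -1 to 1; 1 stands for 0.15 m of shift or 60 degrees of turn. Its arguments: {"type":"object","properties":{"moves":{"type":"array"},"fingers":{"type":"number"}},"required":["moves"]}

```bash
mkdir -p pics; ls; cat > h.py <<'E'
import numpy as np, cv2, pickle, json
from plant import sensors, vision, ticket, ctrl
def snap(name, tag):
    s=vision.snapshot(name); cv2.imwrite(f'pics/{tag}.png', s['pixels'][:,:,::-1]); pickle.dump(s,open(f'pics/{tag}.pkl','wb')); return s
def load(tag): return pickle.load(open(f'pics/{tag}.pkl','rb'))
def ray(s,u,v):
    R=np.array(s['R']);t=np.array(s['t']); d=R.T@np.array([(u-s['cx'])/s['fx'],(v-s['cy'])/s['fy'],1]); return -R.T@t, d
def atz(s,u,v,z):
    c,d=ray(s,u,v); return c+d*(z-c[2])/d[2]
def proj(s,X):
    R=np.array(s['R']);t=np.array(s['t']); p=R@np.array(X)+t; return np.array([s['fx']*p[0]/p[2]+s['cx'], s['fy']*p[1]/p[2]+s['cy']])
def crop(tag,x0,y0,x1,y1,k,out):
    im=cv2.imread(f'pics/{tag}.png')[y0:y1,x0:x1]; cv2.imwrite(f'pics/{out}.png', cv2.resize(im,None,fx=k,fy=k,interpolation=cv2.INTER_CUBIC))
def tri(obs):
    A=[];b=[]
    for s,u,v in obs:
        c,d=ray(s,u,v); d=d/np.linalg.norm(d); P=np.eye(3)-np.outer(d,d); A.append(P); b.append(P@c)
    return np.linalg.lstsq(np.vstack(A),np.concatenate(b),rcond=None)[0]
from scipy.spatial.transform import Rotation as Rot
def tool():
    o=sensors.get_obs(); return np.array(o['tool_pos']), Rot.from_euler('xyz',o['orientation'],degrees=True)
def move(target,yaw=None,tcpz=None):
    """row numbers for TCP target, tool pointing down, tool x along yaw(deg)"""
    p,R=tool(); d=R.inv().apply(np.array(target)-p)/0.15
    if yaw is None: Rt=R
    else:
        x=np.array([np.cos(np.radians(yaw)),np.sin(np.radians(yaw)),0]); z=np.array([0,0,-1.]); Rt=Rot.from_matrix(np.c_[x,np.cross(z,x),z])
    r=(R.inv()*Rt).as_rotvec(degrees=True)
    print('row',np.round(d,4),np.round(r/60,4),'rot',np.round(r,2)); return d,r/60
E
python3 - <<'E'
from h import *
for n in ['scene','side','wrist']:
    s=snap(n,n+'0'); print(n,s['fx'],s['cx'],s['cy'],np.round(-np.array(s['R']).T@s['t'],3), np.round(s['R'],2).tolist())
print(sensors.get_obs())
E
```

```text
pics
scene 471.70371895372034 257.92877308242595 187.20750560169316 [1.012 0.599 1.107] [[-0.83, 0.56, 0.01], [0.46, 0.67, -0.58], [-0.33, -0.48, -0.81]]
side 363.35901350056736 253.62340876023012 191.945002400603 [0.189 0.51  0.678] [[-0.76, -0.65, -0.0], [-0.44, 0.52, -0.73], [0.48, -0.55, -0.69]]
wrist 314.6413974841553 257.9172694053136 189.4569465629405 [ 0.134 -0.665  0.385] [[-0.3, 0.96, 0.0], [0.92, 0.29, 0.25], [0.24, 0.08, -0.97]]
{'clock': 0.15, 'joint_pos': array([-5.63144647e+01,  2.05830523e+01,  6.48900089e-01, -1.36300242e-02,
       -7.01381540e+01, -1.65062125e+01]), 'qvel': array([ 0.04582013, -0.19136499,  0.25720432,  0.03618305,  0.02626956,
        0.04688582]), 'tau': array([-1.18927943e-03, -5.83277321e+01,  2.93290633e+01,  7.00117439e+00,
        8.81584128e-03, -1.05927727e-04]), 'tool_pos': array([ 0.19921194, -0.64451578,  0.19055268]), 'orientation': array([-1.79991742e+02, -7.29674278e-02,  1.07174679e+02]), 'force': array([-0.96275277, -0.25814878, -0.46455026]), 'moment': array([ 0.01120891,  0.00221544, -0.01981291]), 'opening': 0.08785334835453762}
```

View pics/scene0.png

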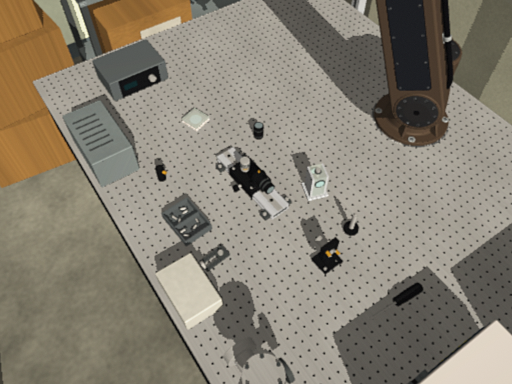

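View pics/side0.png

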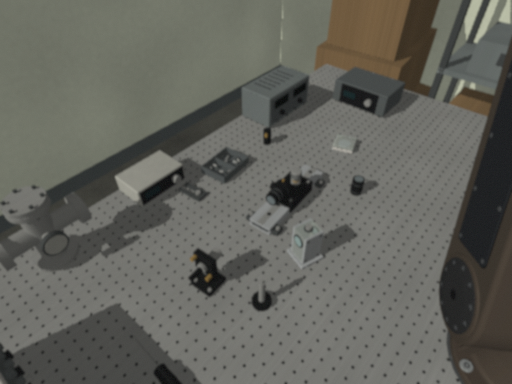

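View pics/wrist0.png

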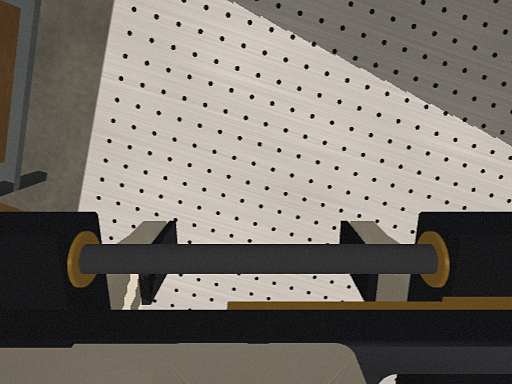

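The scene view shows the rail and carriage around (255,185), the cell at (318,180) and the collimator at (327,255). The driver is at (408,294), the post at (351,228), the tray at (186,218), the lens tube at (258,129) and the case at (196,119). I'll enlarge these areas.

```bash
python3 - <<'E'
from h import *
crop('scene0',200,135,370,280,4.7,'c1'); crop('side0',180,155,340,315,3.7,'c2')
E
```

```text
(no output)
```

View pics/c1.png

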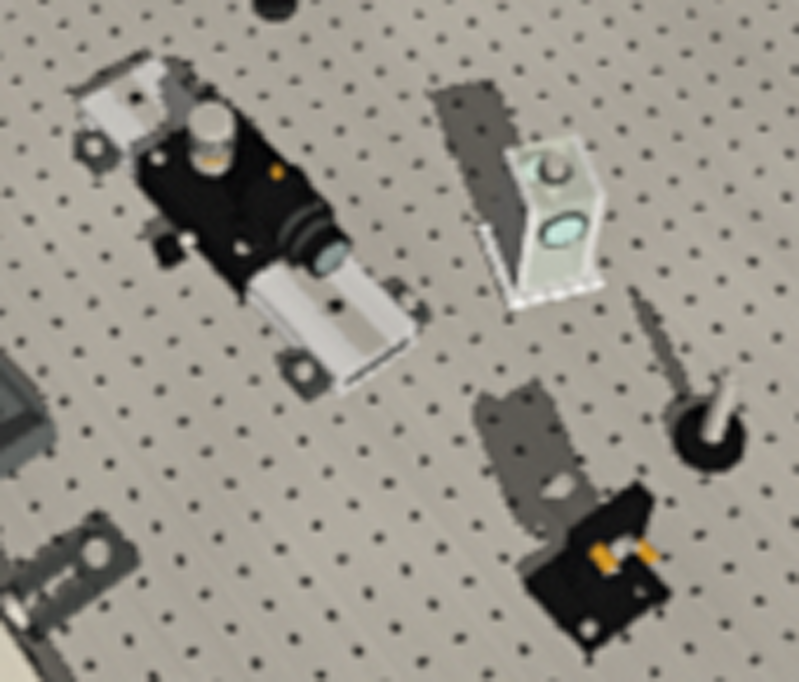

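View pics/c2.png

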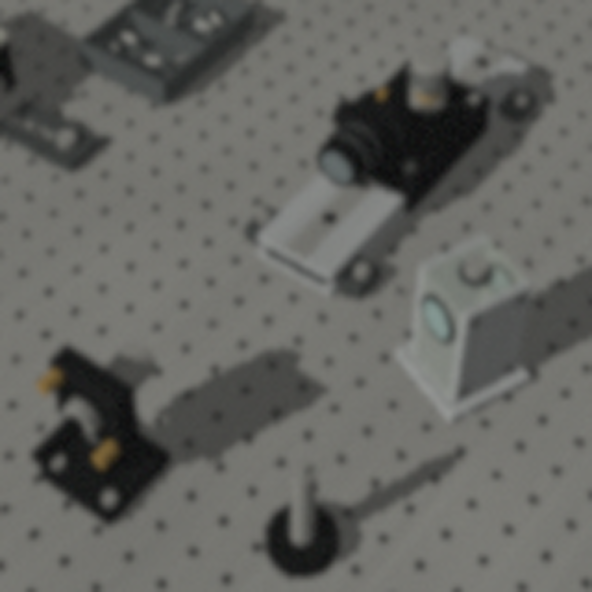

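```bash
python3 - <<'E'
from h import *
s=load('scene0'); d=load('side0')
S=lambda x,y:(200+(x+.5)/4.7-.5,135+(y+.5)/4.7-.5)
D=lambda x,y:(180+(x+.5)/3.7-.5,155+(y+.5)/3.7-.5)
P=lambda n,x,y,z:print(n,'scene',np.round(atz(s,*S(x,y),z),4))
Q=lambda n,x,y,z:print(n,'side',np.round(atz(d,*D(x,y),z),4))
P('railend L',416,323,.022);P('railend R',340,380,.022);P('rail hole',336,305,.022);P('rail hole far',136,97,.022);P('rail far',78,93,.022);P('rail far2',150,55,.022)
Q('railend',258,238,.022);Q('railend',330,280,.022);Q('hole',330,217,.022)
P('knob top',212,115,.08);Q('knob top',430,65,.08)
for a in [(515,305),(603,287),(483,230)]:P('foot',*a,.004)
for a in [(452,418),(528,376),(400,352)]:Q('foot',*a,.004)
P('plug',556,170,.1);Q('plug',477,270,.1)
for a in [(590,650),(668,595),(525,572)]:P('colbase',*a,.008)
for a in [(112,520),(170,460),(35,455)]:Q('colbase',*a,.008)
P('post',708,437,0.005);Q('post',302,540,.005)
E
```

```text
railend L scene [0.5314 0.0548 0.022 ]
railend R scene [0.5912 0.062  0.022 ]
rail hole scene [0.563 0.018 0.022]
rail hole far scene [ 0.5763 -0.1821  0.022 ]
rail far scene [ 0.6049 -0.2053  0.022 ]
rail far2 scene [ 0.5503 -0.2065  0.022 ]
railend side [0.5898 0.0635 0.022 ]
railend side [0.5309 0.0609 0.022 ]
hole side [0.5656 0.0179 0.022 ]
knob top scene [ 0.5695 -0.1034  0.08  ]
knob top side [ 0.5702 -0.0949  0.08  ]
foot scene [0.4664 0.0686 0.004 ]
foot scene [0.4142 0.088  0.004 ]
foot scene [0.4485 0.0135 0.004 ]
foot side [0.4167 0.0855 0.004 ]
foot side [0.399  0.0298 0.004 ]
foot side [0.4699 0.0661 0.004 ]
plug scene [0.437  0.0541 0.1   ]
plug side [0.4314 0.0544 0.1   ]
colbase scene [0.5731 0.2708 0.008 ]
colbase scene [0.5169 0.2692 0.008 ]
colbase scene [0.5732 0.2141 0.008 ]
colbase side [0.5202 0.2672 0.008 ]
colbase side [0.5227 0.218  0.008 ]
colbase side [0.5847 0.2666 0.008 ]
post scene [0.4311 0.2039 0.005 ]
post side [0.4328 0.2063 0.005 ]
```

The views agree within a few mm:
- The rail end is at about (0.561, 0.061), with the rail yawed about 3.7°.
- The cell is at about (0.433, 0.049), yawed about -20°.
- The collimator nose is at about y 0.203.

I'll move over for closer wrist views.

Request:
{"fn": "drive_tool", "kwargs": {"moves": [[1,1,-0.6,0,0,-0.4],[1,1,-0.6,0,0,-0.4],[1,1,-0.6,0,0,-0.4],[1,1,-0.6,0,0,-0.4],[1,1,-0.6,0,0,-0.4]], "fingers": 1}}

```text
clock: 0.65
tool_pos: [0.2993, -0.455, 0.2825]
orientation: [179.9, 0.0, 131.3]
force: [0.9, -0.5, -0.2]
opening: 0.0878
```

```bash
python3 - <<'E'
from h import *
move([0.41,-0.30,0.36],150); move([0.45,-0.05,0.36],160)
E
```

```text
row [ 0.2897  1.2363 -0.5161] [ 0.0007  0.0008 -0.3124] rot [  0.04   0.05 -18.74]
row [ 1.3668  2.5359 -0.5157] [ 0.0006  0.0009 -0.479 ] rot [  0.04   0.05 -28.74]
```

Request:
{"fn": "drive_tool", "kwargs": {"moves": [[0.5,1,-0.5,0,0,-0.3],[0.5,1,-0.5,0,0,-0.3],[0.5,1,-0.5,0,0,-0.3],[0.5,1,-0.5,0,0,-0.3]]}}

```text
clock: 1.05
tool_pos: [0.363, -0.2977, 0.3591]
orientation: [179.9, 0.2, 149.3]
force: [0.4, -0.5, -0.6]
opening: 0.0874
```

```bash
python3 - <<'E'
from h import *
move([0.45,-0.05,0.36],163)
E
```

```text
row [ 0.3431  1.7162 -0.0052] [ 0.0008  0.0027 -0.2276] rot [  0.05   0.16 -13.66]
```

Request:
{"fn": "drive_tool", "kwargs": {"moves": [[0.2,1,0,0,0,-0.23],[0.2,1,0,0,0,-0.23],[0.2,1,0,0,0,-0.23],[0.2,1,0,0,0,-0.23],[0.2,1,0,0,0,-0.23]]}}

```text
clock: 1.55
tool_pos: [0.414, -0.1519, 0.3591]
orientation: [180.0, 0.2, 163.4]
force: [0.8, -0.2, 0.5]
opening: 0.0875
```

```bash
python3 - <<'E'
from h import *
s=snap('wrist','w1'); print(np.round(-np.array(s['R']).T@s['t'],3)); print(tool()[0])
E
```

```text
[ 0.394 -0.217  0.554]
[ 0.41368721 -0.15298285  0.35911848]
```

View pics/w1.png

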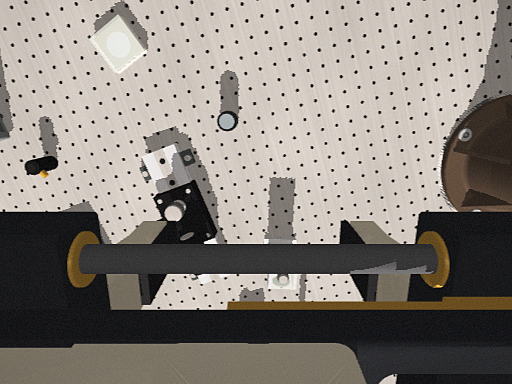

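The wrist view shows the knob at (175,210) and the cell half hidden at (283,278); objects with larger y lie lower in the picture. I'll go further along +y.

Request:
{"fn": "drive_tool", "kwargs": {"moves": [[0,1,0,0,0,-0.2],[0,1,0,0,0,-0.2],[0,1,0,0,0,-0.2],[0,1,0,0,0,-0.2],[0,1,0,0,0,-0.2]]}}

```text
clock: 2.1
tool_pos: [0.457, -0.0098, 0.3587]
orientation: [-179.9, 0.1, 175.3]
force: [-0.3, -0.3, 0.0]
opening: 0.0873
```

Request:
{"fn": "drive_tool", "kwargs": {"moves": [[0,0.8,0,0,0,0],[0,0.8,0,0,0,0],[0,0.8,0,0,0,0],[0,0.8,0,0,0,0]]}}

```text
clock: 2.5
tool_pos: [0.4673, 0.1098, 0.3581]
orientation: [-179.9, 0.1, 175.2]
force: [-0.3, -0.2, -1.0]
opening: 0.0876
```

```bash
python3 - <<'E'
from h import *
s=snap('wrist','w2'); print(np.round(-np.array(s['R']).T@s['t'],3)); print(tool()[0])
im=cv2.imread('pics/w2.png')[0:300,80:400]; cv2.imwrite('pics/w2c.png',cv2.resize(im,None,fx=2,fy=2,interpolation=cv2.INTER_CUBIC))
E
```

```text
[0.462 0.042 0.553]
[0.46713663 0.10874391 0.35834641]
```

View pics/w2c.png

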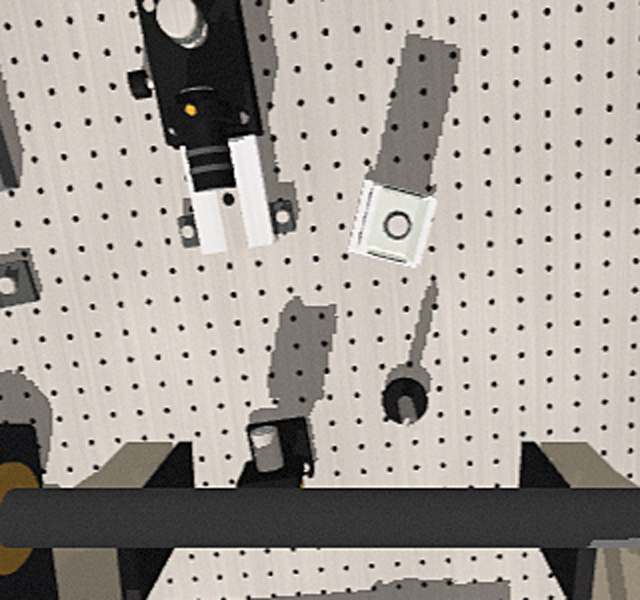

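This view has everything: the rail end near crop (238,250), the cell at (397,225), the collimator nose at (268,450) and the post at (405,400). Now closer crops.

```bash
python3 - <<'E'
from h import *
crop('w2',140,60,235,140,8,'w2r'); crop('w2',245,80,305,140,9,'w2k'); crop('w2',190,195,250,255,9,'w2n')
E
```

```text
(no output)
```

View pics/w2r.png

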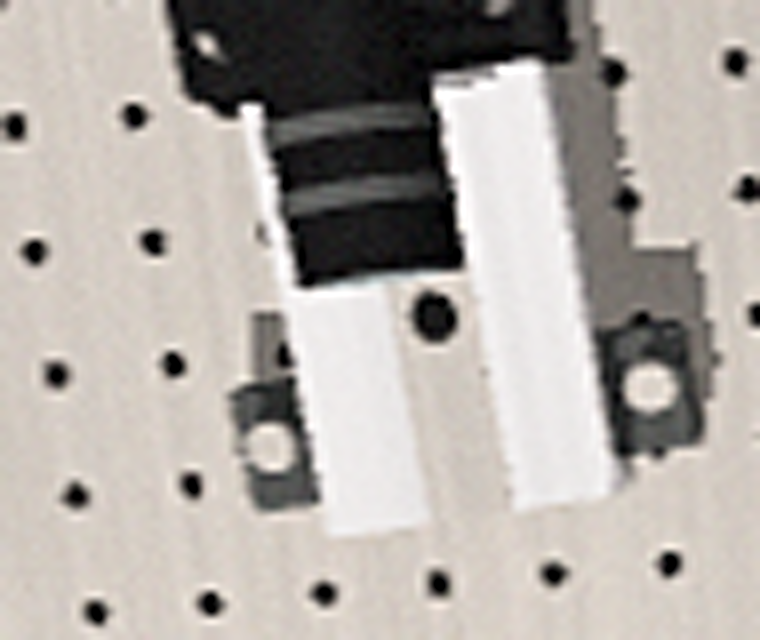

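View pics/w2k.png

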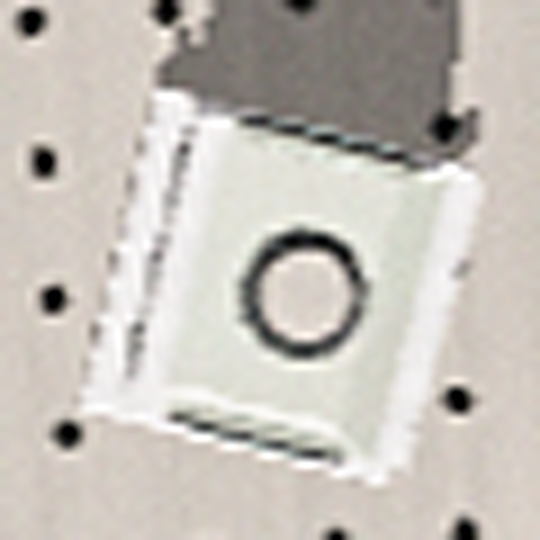

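View pics/w2n.png

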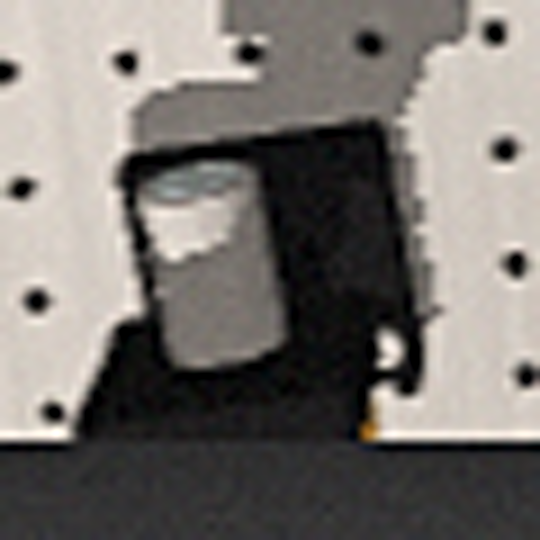

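```bash
python3 - <<'E'
from h import *
w=load('w2')
def pt(x0,y0,k,x,y,z): return atz(w,x0+(x+.5)/k-.5,y0+(y+.5)/k-.5,z)
r=lambda x,y,z=.022:pt(140,60,8,x,y,z)
L,Rr,H=r(330,535),r(618,492),r(435,317)
T=r(545,62); T2=r(250,110)
E_=(L+Rr)/2
print('L',L,'R',Rr,np.linalg.norm(L-Rr),'mid',E_,'hole',H)
yw=lambda v:np.degrees(np.arctan2(-v[0],v[1]))
print('yaw end',np.degrees(np.arctan2(*(L-Rr)[[1,0]])),'hole',yw(E_-H),'right edge',yw(Rr-T),'left',yw(L-T2))
print('strip',r(400,300),r(478,300),r(430,525),r(515,510))
k=lambda x,y,z:pt(245,80,9,x,y,z)
print('plug',k(304,294,.1)); a,b=k(90,405,.008),k(158,92,.008); print('foot left',a,b,np.linalg.norm(a-b),yw(a-b))
tl,tr,bl,br=k(205,112,.09),k(475,180,.09),k(140,412,.09),k(400,470,.09)
print('block',tl,tr,bl,br,(tl+tr+bl+br)/4, yw(br-tr), 'darklines',k(240,118,.065),k(420,160,.065))
n=lambda x,y,z:pt(190,195,9,x,y,z)
print('nose',n(198,180,.065), 'tube edges', n(165,360,.065),n(288,330,.065))
# knob from w1
crop('w1',150,185,210,235,10,'w1k')
crop('w2',140,60,180,90,10,'x')
E
```

```text
L [0.59253804 0.06230823 0.022     ] R [0.53199451 0.05859588 0.022     ] 0.060657240164826064 mid [0.56226628 0.06045205 0.022     ] hole [0.56499686 0.02098582 0.022     ]
yaw end 3.5088145502036396 hole 3.9578647769031243 right edge 3.242686360687602 left 2.634995709302532
strip [0.57162377 0.01710924 0.022     ] [0.55586488 0.01842296 0.022     ] [0.57158992 0.0620094  0.022     ] [0.55365251 0.06044714 0.022     ]
plug [0.43445683 0.05134416 0.1       ]
foot left [0.47058772 0.07011267 0.008     ] [0.45329763 0.01494069 0.008     ] 0.057817770647223946 -17.400229265433957
block [0.44744528 0.02266476 0.09      ] [0.40589708 0.03639253 0.09      ] [0.46131856 0.06771499 0.09      ] [0.42026801 0.08034347 0.09      ] [0.43373223 0.05177894 0.09      ] -18.1065409344924 darklines [0.44100523 0.02302052 0.065     ] [0.41180091 0.03212903 0.065     ]
nose [0.55223689 0.20544655 0.065     ] tube edges [0.56255442 0.23989426 0.065     ] [0.53918311 0.23585542 0.065     ]
```

View pics/w1k.png

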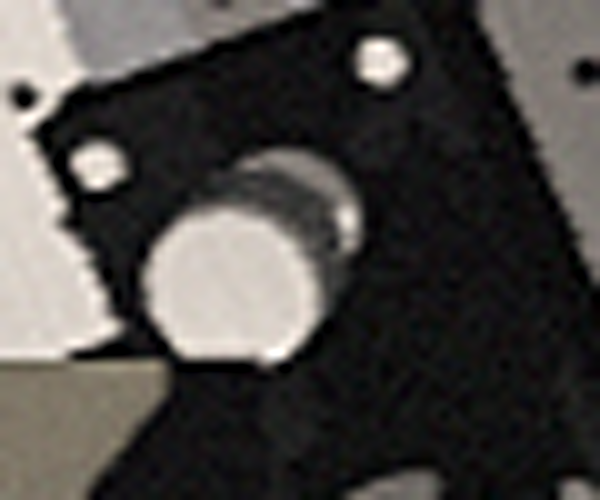

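```bash
python3 - <<'E'
from h import *
w=load('w1'); print('knob',atz(w,150+23.05-.5,185+29.25-.5,.080))
move([.434,.0515,.16],162); move([.434,.0515,.045],162)
E
```

```text
knob [ 0.57321997 -0.09811282  0.08      ]
row [ 0.1898 -0.3965  1.3228] [-0.0015  0.0013  0.2202] rot [-0.09  0.08 13.21]
row [ 0.1907 -0.3952  2.0894] [-0.0015  0.0013  0.2202] rot [-0.09  0.08 13.21]
```

Request:
{"fn": "drive_tool", "kwargs": {"moves": [[0.19,-0.396,0.5,0,0,0.22],[0.19,-0.396,1,0,0,0.22],[0.19,-0.396,1,0,0,0.22],[0.19,-0.396,1,0,0,0.22],[0.19,-0.396,1,0,0,0.22]], "fingers": 1}}

```text
clock: 3.05
tool_pos: [0.4319, 0.0483, 0.2064]
orientation: [-179.7, -0.1, 161.8]
force: [1.5, 0.1, 0.9]
opening: 0.0875
```

```bash
python3 - <<'E'
from h import *
move([.434,.0515,.13],162)
E
```

```text
row [-0.0074  0.0271  0.5092] [-0.0043 -0.0014 -0.0034] rot [-0.26 -0.08 -0.21]
```

Next I'll go down to just above the cell and check the alignment.

Request:
{"fn": "drive_tool", "kwargs": {"moves": [[-0.007,0.027,0.3,-0.004,0,0],[-0.007,0.027,0.5,-0.004,0,0],[-0.007,0.027,0.5,-0.004,0,0]]}}

```text
clock: 3.35
tool_pos: [0.4326, 0.0498, 0.1297]
orientation: [-179.8, -0.3, 161.7]
force: [-0.1, -0.5, 0.1]
opening: 0.0877
```

```bash
python3 - <<'E'
from h import *
snap('wrist','w3'); 
for n in ['scene','side']: snap(n,n+'3')
crop('scene3',250,110,370,230,4,'s3'); crop('side3',250,155,370,275,4,'d3')
a=cv2.imread('pics/s3.png');b=cv2.imread('pics/d3.png');cv2.imwrite('pics/sd3.png',cv2.resize(np.hstack([a,b]),None,fx=.8,fy=.8))
move([.434,.0515,.045],162)
E
```

```text
row [ 0.0116 -0.0053  0.5917] [ 0.0012  0.0011 -0.0036] rot [ 0.07  0.06 -0.22]
```

View pics/w3.png

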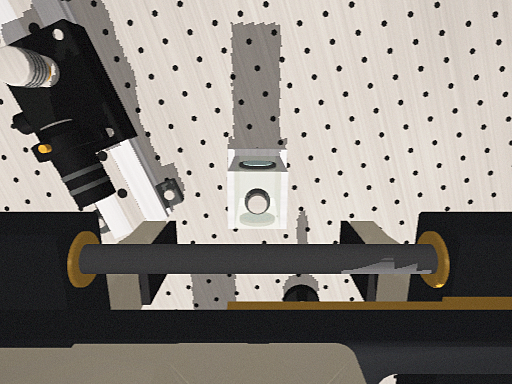

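View pics/sd3.png

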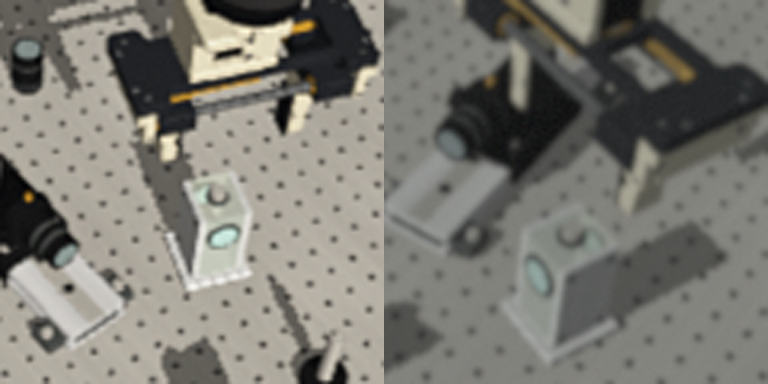

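The cell is square and centred between the jaws at (258,200). Descending and gripping.

Request:
{"fn": "drive_tool", "kwargs": {"moves": [[0.012,-0.005,0.3,0,0,0],[0.012,-0.005,0.55,0,0,0],[0.012,-0.005,0.59,0,0,0],[0.012,-0.005,0.59,0,0,0]]}}

```text
clock: 3.9
tool_pos: [0.4348, 0.0518, 0.0464]
orientation: [180.0, 0.1, 161.8]
force: [0.1, -0.2, 1.4]
opening: 0.0878
```

Request:
{"fn": "drive_tool", "kwargs": {"moves": [[0,0,0,0,0,0],[0,0,0,0,0,0],[0,0,0,0,0,0],[0,0,0,0,0,0],[0,0,0,0,0,0],[0,0,0,0,0,0]], "fingers": -1}}

```text
clock: 4.5
tool_pos: [0.4348, 0.0518, 0.0465]
orientation: [179.9, 0.1, 161.8]
force: [-2.8, 0.9, 3.9]
opening: 0.0459
```

```bash
python3 - <<'E'
from h import *
o=sensors.get_obs(); print(o['opening'],o['force'],o['tool_pos'],o['orientation'])
E
```

```text
0.04591377183547226 [-2.77918665  0.925143    3.87581521] [0.4347681  0.05180798 0.04648708] [1.79949855e+02 8.73184196e-02 1.61815773e+02]
```

Gripped at 46 mm. Lifting.

Request:
{"fn": "drive_tool", "kwargs": {"moves": [[0,0,-0.1,0,0,0],[0,0,-0.2,0,0,0],[0,0,-0.3,0,0,0],[0,0,-0.3,0,0,0]]}}

```text
clock: 4.9
tool_pos: [0.4355, 0.0522, 0.0927]
orientation: [179.9, 0.2, 161.8]
force: [0.6, -0.2, -3.9]
opening: 0.0454
```

```bash
python3 - <<'E'
from h import *
o=sensors.get_obs(); print(o['opening'],o['force'])
move([.5575,.1325,.0915],183.7)
snap('scene','scene4');crop('scene4',250,110,370,230,5,'s4')
E
```

```text
0.04541319120932125 [ 0.61339318 -0.24623797 -3.85829904]
row [-0.6059  0.7624  0.0116] [ 0.0019  0.0034 -0.3646] rot [  0.11   0.21 -21.88]
```

View pics/s4.png

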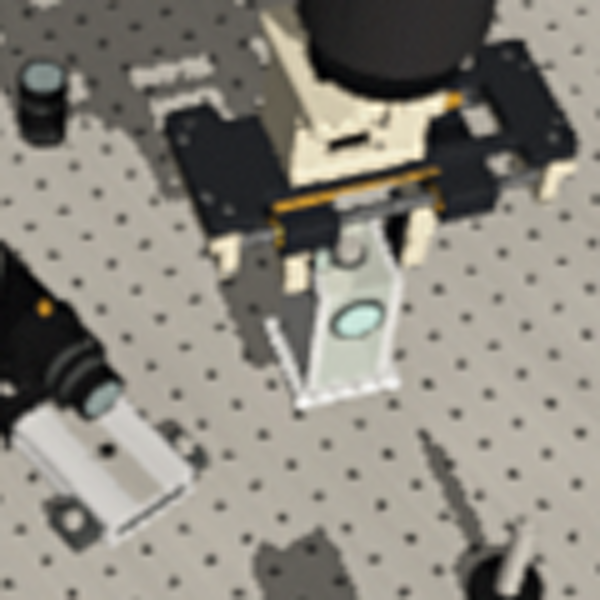

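Request:
{"fn": "drive_tool", "kwargs": {"moves": [[-0.12,0.15,0,0,0,-0.07],[-0.24,0.3,0,0,0,-0.15],[-0.36,0.45,0,0,0,-0.22],[-0.48,0.6,0,0,0,-0.29],[-0.6,0.75,0,0,0,-0.36],[-0.606,0.762,0,0.002,0.003,-0.365],[-0.606,0.762,0,0.002,0.003,-0.365]]}}

```text
clock: 5.65
tool_pos: [0.556, 0.132, 0.0898]
orientation: [-179.9, -0.2, -176.3]
force: [-1.1, -0.5, -3.1]
opening: 0.0457
```

```bash
python3 - <<'E'
from h import *
o=sensors.get_obs(); print(o['opening'],o['force'],o['orientation'])
move([.5575,.1325,.0470],183.7)
snap('scene','scene5');snap('side','side5');snap('wrist','w5')
crop('scene5',250,135,360,275,4.2,'s5');crop('side5',180,175,320,315,4.2,'d5')
a=cv2.imread('pics/s5.png');b=cv2.imread('pics/d5.png');h=min(a.shape[0],b.shape[0]);cv2.imwrite('pics/sd5.png',cv2.resize(np.hstack([a[:h],b[:h]]),None,fx=.75,fy=.75))
E
```

```text
0.04570911859227696 [-1.10774292 -0.54942961 -3.05299861] [-179.903765     -0.24116185 -176.34293321]
row [-0.0112  0.0031  0.2855] [-0.0016 -0.004  -0.0007] rot [-0.1  -0.24 -0.04]
```

View pics/sd5.png

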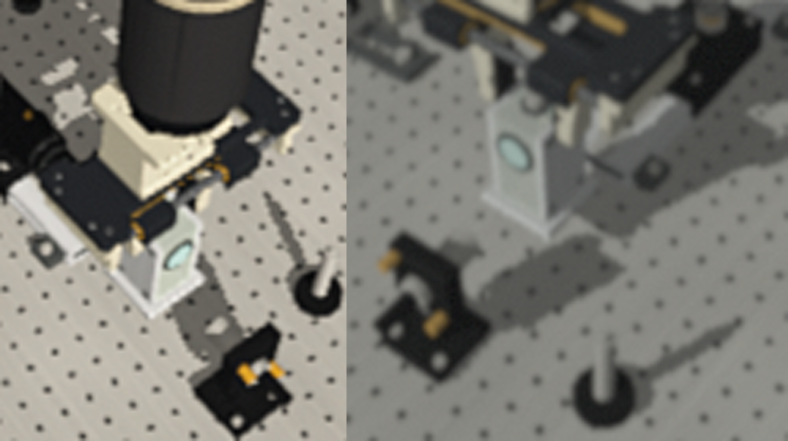

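View pics/w5.png

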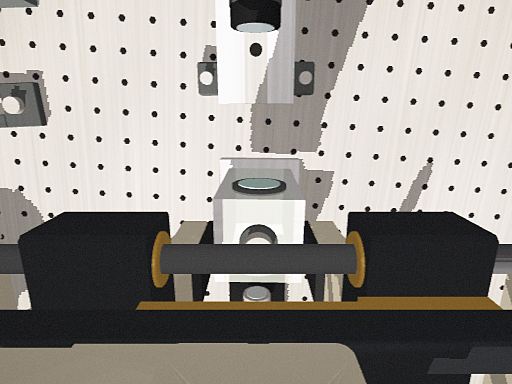

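The wrist view shows the lens nose (256,25), the cell window (258,185) and the collimator tip (257,293) in one vertical line, with the rail parallel to it. I'll check the offset numerically.

```bash
python3 - <<'E'
from h import *
w=load('w5'); p,R=tool()
for n,u,v,z in [('railL',218.5,101.5,.022),('railR',294,102,.022),('hole',256,49,.022),('lensnose',256,27,.065),('nose',257,288,.065)]:
    X=atz(w,u,v,z); print(n,np.round(X,4),'tool',np.round(R.inv().apply(X-p),4))
crop('w5',205,0,305,120,6,'w5c'); crop('w5',205,150,305,310,5,'w5d')
E
```

```text
railL [0.5918 0.0615 0.022 ] tool [-0.0319 -0.0721  0.0692]
railR [0.531 0.058 0.022] tool [ 0.0291 -0.0717  0.0693]
hole [0.5641 0.0204 0.022 ] tool [-0.0016 -0.1113  0.0693]
lensnose [0.5643 0.0145 0.065 ] tool [-0.0013 -0.1172  0.0263]
nose [0.5518 0.2019 0.065 ] tool [-0.0008  0.0705  0.0261]
```

View pics/w5c.png

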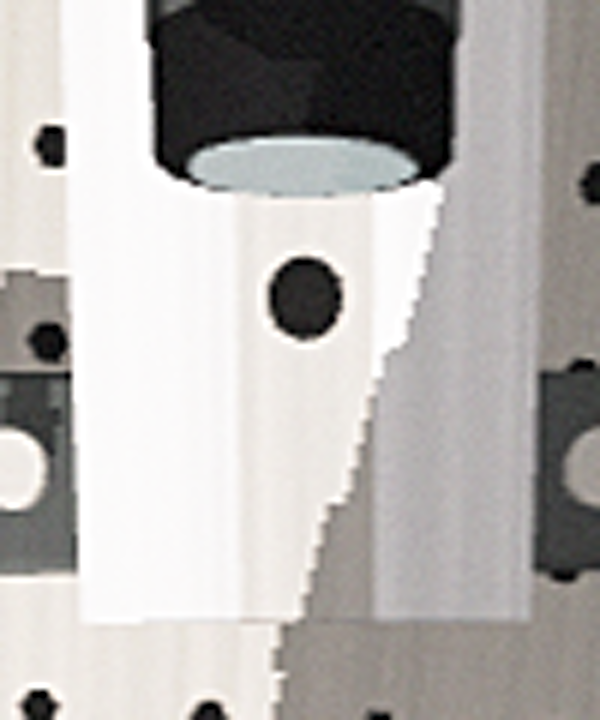

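View pics/w5d.png

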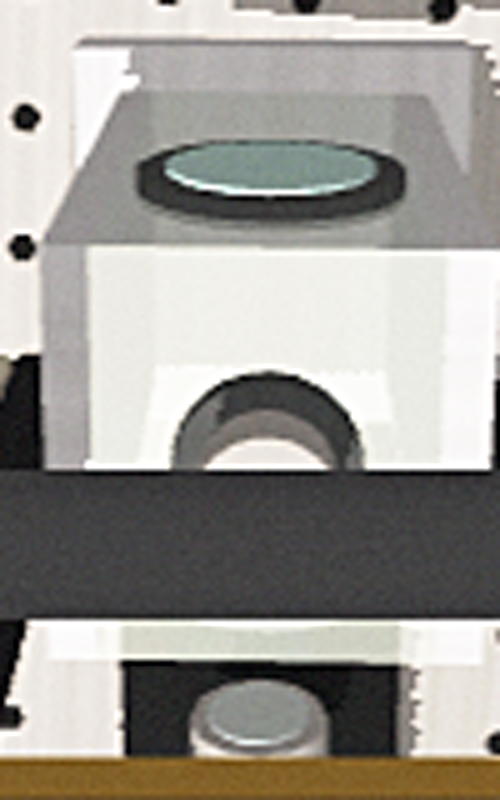

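Request:
{"fn": "drive_tool", "kwargs": {"moves": [[-0.01,0.002,0.08,-0.002,-0.004,0],[-0.01,0.002,0.16,-0.002,-0.004,0],[-0.01,0.002,0.22,-0.002,-0.004,0],[-0.01,0.002,0.25,-0.002,-0.004,0],[-0.01,0.002,0.27,-0.002,-0.004,0],[-0.01,0.002,0.27,-0.002,-0.004,0],[-0.01,0.002,0.27,-0.002,-0.004,0]]}}

```text
clock: 6.5
tool_pos: [0.5572, 0.1319, 0.051]
orientation: [179.9, 0.1, -176.3]
force: [0.0, -0.6, -2.8]
opening: 0.0456
```

```bash
python3 - <<'E'
from h import *
move([.5573,.1325,.0465],183.7)
E
```

```text
row [-0.0007  0.0036  0.0298] [ 0.0012  0.002  -0.0008] rot [ 0.07  0.12 -0.05]
```

Request:
{"fn": "drive_tool", "kwargs": {"moves": [[0,0,0.01,0,0.002,0],[0,0,0.02,0,0.002,0],[0,0,0.03,0,0.002,0],[0,0,0.035,0,0.002,0],[0,0,0.035,0,0.002,0]]}}

```text
clock: 7.0
tool_pos: [0.5574, 0.1321, 0.0466]
orientation: [179.9, 0.0, -176.3]
force: [-3.8, 0.1, 4.9]
opening: 0.0456
```

Contact shows: Fz went from -2.8 to +4.9 N at the grasp height. Releasing.

Request:
{"fn": "drive_tool", "kwargs": {"moves": [[0,0,0,0,0,0],[0,0,0,0,0,0],[0,0,0,0,0,0],[0,0,0,0,0,0],[0,0,0,0,0,0]], "fingers": 1}}

```text
clock: 7.5
tool_pos: [0.5575, 0.1321, 0.0465]
orientation: [179.9, 0.0, -176.3]
force: [-0.7, -0.4, -0.4]
opening: 0.0802
```

Request:
{"fn": "drive_tool", "kwargs": {"moves": [[0,0,-0.15,0,0,0],[0,0,-0.4,0,0,0],[0,0,-0.7,0,0,0],[0,0,-0.9,0,0,0],[0,0,-0.9,0,0,0]]}}

```text
clock: 8.0
tool_pos: [0.5601, 0.1329, 0.1867]
orientation: [179.8, 0.5, -176.3]
force: [-0.6, 0.5, -0.5]
opening: 0.0878
```

```bash
python3 - <<'E'
from h import *
print(tool()[0],sensors.get_obs()['orientation'])
snap('wrist','w6');snap('scene','scene6');snap('side','side6')
crop('scene6',250,135,360,275,4.2,'s6');crop('side6',180,175,320,315,4.2,'d6')
a=cv2.imread('pics/s6.png');b=cv2.imread('pics/d6.png');h=min(a.shape[0],b.shape[0]);cv2.imwrite('pics/sd6.png',cv2.resize(np.hstack([a[:h],b[:h]]),None,fx=.75,fy=.75))
move([.5732,-.098,.18],183.7)
E
```

```text
[0.56012095 0.13290613 0.18674247] [ 179.76428186    0.4984668  -176.29324494]
row [-0.0108 -1.5355  0.004 ] [ 0.0014 -0.0001 -0.0008] rot [ 0.08 -0.   -0.05]
```

View pics/w6.png

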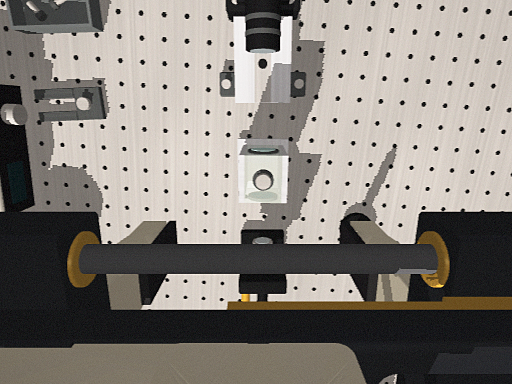

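View pics/sd6.png

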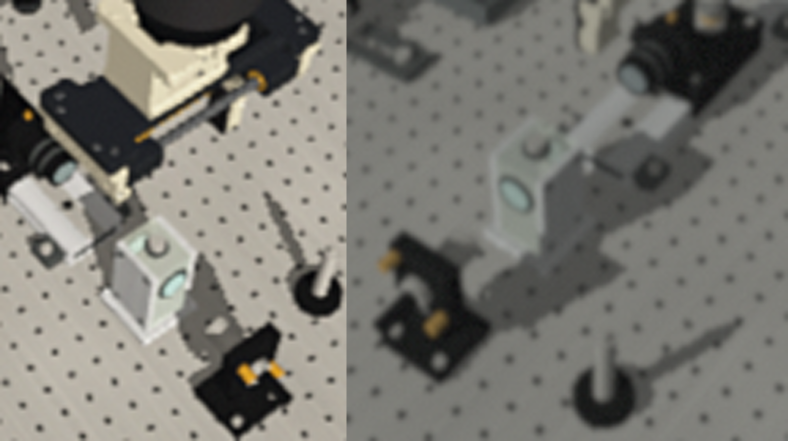

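The cell stands free in the line: plug at (263,180), rail end at (235–291,101), nose at (263,240). A quick check in one image, then on to the knob.

```bash
python3 - <<'E'
from h import *
crop('w6',215,50,315,250,4,'w6c'); 
w=load('w6')
yaw=np.radians(3.7); ex=np.array([np.cos(yaw),np.sin(yaw)]);ey=np.array([-np.sin(yaw),np.cos(yaw)]); 
L,Rr=atz(w,235,101.5,.022),atz(w,291.5,101.5,.022); E_=(L+Rr)/2; print(L,Rr,E_)
for n,u,v,z in [('hole',263,63,.022),('plug',262.5,180,.1),('nose',263,238,.065),('footL',238.5,202,.008),('footR',288,202,.008)]:
    X=atz(w,u,v,z); d=(X-E_)[:2]; print(n,X.round(4),'railframe',round(d@ex,4),round(d@ey,4))
E
```

```text
[0.59187603 0.06193958 0.022     ] [0.52985097 0.05792072 0.022     ] [0.5608635  0.05993015 0.022     ]
hole [0.5638 0.0204 0.022 ] railframe 0.0004 -0.0396
plug [0.5572 0.1302 0.1   ] railframe 0.0009 0.0703
nose [0.5515 0.2028 0.065 ] railframe -0.0001 0.1432
footL [0.5831 0.1817 0.008 ] railframe 0.0301 0.1201
footR [0.5218 0.1776 0.008 ] railframe -0.0314 0.1199
```

View pics/w6c.png

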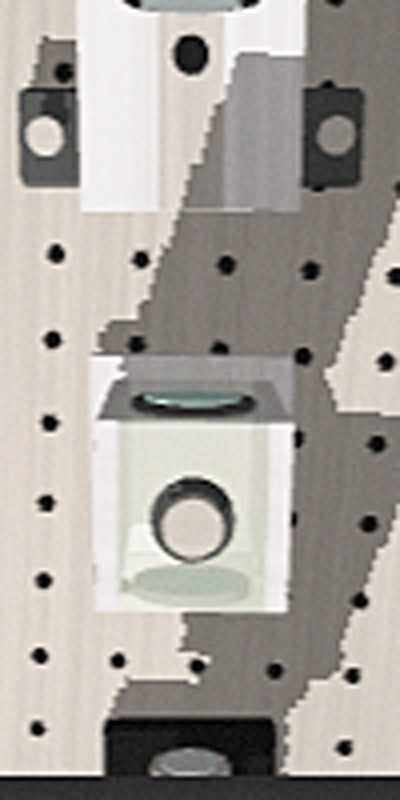

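Request:
{"fn": "drive_tool", "kwargs": {"moves": [[-0.01,-0.33,0,0.001,0,0],[-0.01,-0.66,0,0.001,0,0],[-0.01,-1,0,0.001,0,0],[-0.01,-1,0,0.001,0,0]]}}

```text
clock: 8.55
tool_pos: [0.5667, -0.0226, 0.1789]
orientation: [-180.0, -0.2, -176.6]
force: [0.2, 0.4, 0.7]
opening: 0.0874
```

```bash
python3 - <<'E'
from h import *
move([.5732,-.098,.18],183.7)
snap('wrist','w7')
E
```

```text
row [-0.0136 -0.5046 -0.0071] [-0.0007 -0.0035 -0.0049] rot [-0.04 -0.21 -0.3 ]
```

View pics/w7.png

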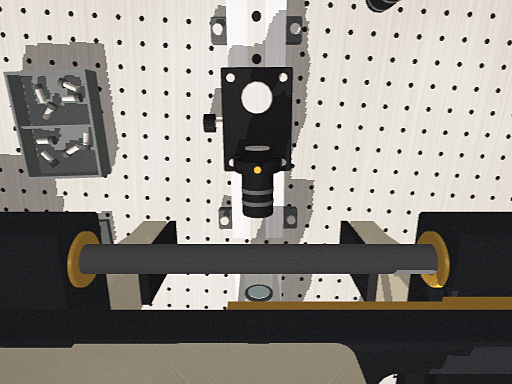

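```bash
python3 - <<'E'
from h import *
crop('w7',195,60,305,220,5,'w7c')
w=load('w7'); p,R=tool()
for n,u,v,z in [('knob',257,97.5,.08),('clampscrew',209,123,.032),('hole',256,58,.022),('hole',256,16,.022),('plug',259,292,.1)]:
    X=atz(w,u,v,z); print(n,X.round(4),'tool',R.inv().apply(X-p).round(4))
E
```

```text
knob [ 0.572  -0.0984  0.08  ] tool [-0.0008 -0.0778  0.0989]
clampscrew [ 0.6215 -0.0707  0.032 ] tool [-0.0521 -0.0531  0.1468]
hole [ 0.5754 -0.1394  0.022 ] tool [-0.002  -0.119   0.1569]
hole [ 0.5777 -0.1789  0.022 ] tool [-0.0019 -0.1585  0.157 ]
plug [0.5592 0.0855 0.1   ] tool [0.0011 0.1065 0.0789]
```

View pics/w7c.png

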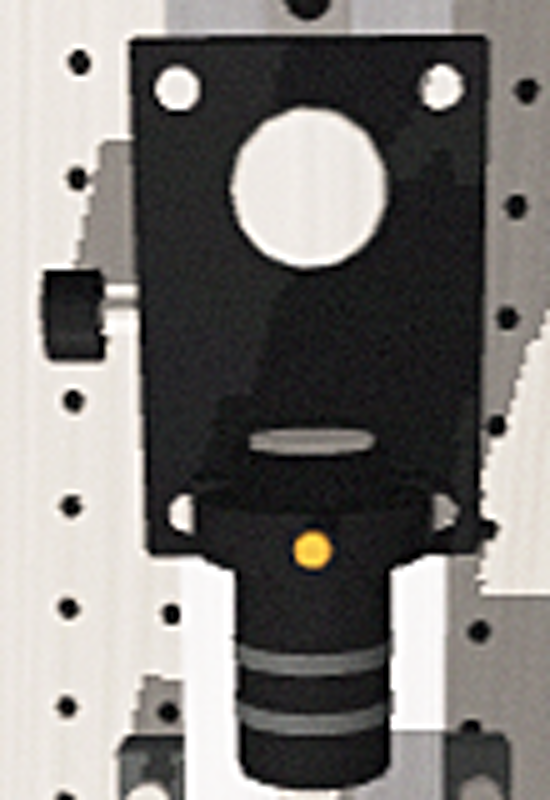

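The knob is at (0.572, -0.099), which matches the hole pitch (three holes behind (0.564, 0.020)). Moving over it.

```bash
python3 - <<'E'
from h import *
move([.572,-.099,.15],183.8);move([.572,-.099,.05],183.8)
E
```

```text
row [-0.0038 -0.5227  0.1929] [-0.0002 -0.0031 -0.0065] rot [-0.01 -0.19 -0.39]
row [-0.0059 -0.5226  0.8596] [-0.0002 -0.0031 -0.0065] rot [-0.01 -0.19 -0.39]
```

Request:
{"fn": "drive_tool", "kwargs": {"moves": [[-0.006,-0.3,0,-0.001,-0.003,-0.006],[-0.006,-0.512,0,-0.001,-0.003,-0.006],[-0.006,-0.512,0.2,-0.001,-0.003,-0.006],[-0.006,-0.512,0.2,-0.001,-0.003,-0.006]], "fingers": 0.4}}

```text
clock: 9.0
tool_pos: [0.5692, -0.0973, 0.1444]
orientation: [179.9, -0.4, -176.3]
force: [-0.6, 0.7, 0.1]
opening: 0.0636
```

```bash
python3 - <<'E'
from h import *
move([.572,-.099,.05],183.8)
for n in ['scene','side']: snap(n,n+'8')
crop('scene8',200,115,300,235,5,'s8');crop('side8',230,135,330,255,5,'d8')
a=cv2.imread('pics/s8.png');b=cv2.imread('pics/d8.png');cv2.imwrite('pics/sd8.png',cv2.resize(np.hstack([a,b]),None,fx=.75,fy=.75))
E
```

```text
row [-0.0226 -0.0138  0.6293] [ 0.0016 -0.0074 -0.0021] rot [ 0.1  -0.45 -0.12]
```

View pics/sd8.png

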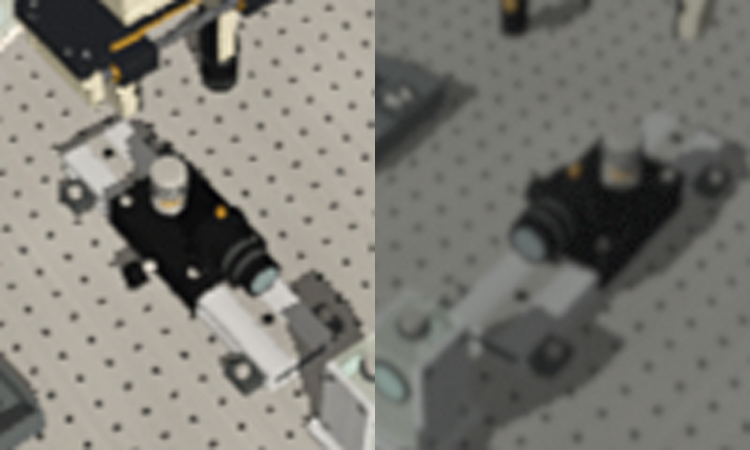

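Request:
{"fn": "drive_tool", "kwargs": {"moves": [[-0.022,-0.014,0.2,0.002,-0.007,-0.002],[-0.022,-0.014,0.4,0.002,-0.007,-0.002],[-0.022,-0.014,0.55,0.002,-0.007,-0.002],[-0.022,-0.014,0.62,0.002,-0.007,-0.002],[-0.022,-0.014,0.62,0.002,-0.007,-0.002]]}}

```text
clock: 9.6
tool_pos: [0.5745, -0.0979, 0.0546]
orientation: [-179.9, 0.2, -176.0]
force: [-0.4, -0.4, -0.0]
opening: 0.0612
```

```bash
python3 - <<'E'
from h import *
o=sensors.get_obs(); print(o['force'])
move([.572,-.099,.05],183.8)
w=snap('wrist','w9'); crop('w9',200,100,320,260,4,'w9c')
for n,u,v in []: pass
E
```

```text
[-0.36271079 -0.43850174 -0.04389758]
row [ 0.0174 -0.0062  0.0305] [-0.0019  0.0025  0.0036] rot [-0.11  0.15  0.22]
```

View pics/w9.png

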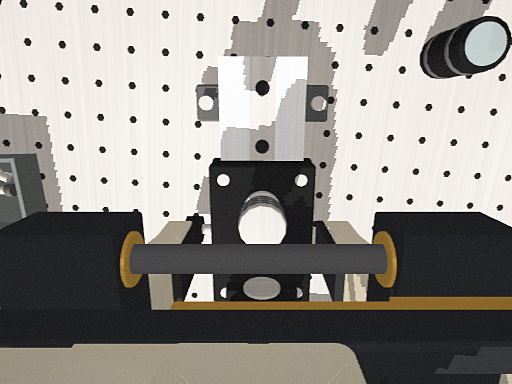

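Request:
{"fn": "drive_tool", "kwargs": {"moves": [[0.017,-0.006,0.03,-0.002,0.002,0.004],[0.017,-0.006,0.03,-0.002,0.002,0.004],[0.017,-0.006,0.03,-0.002,0.002,0.004]]}}

```text
clock: 9.95
tool_pos: [0.5734, -0.0991, 0.0521]
orientation: [180.0, 0.2, -176.2]
force: [0.3, 0.6, 0.5]
opening: 0.0614
```

Request:
{"fn": "drive_tool", "kwargs": {"moves": [[0,0,0,0,0,0],[0,0,0,0,0,0],[0,0,0,0,0,0],[0,0,0,0,0,0],[0,0,0,0,0,0],[0,0,0,0,0,0]], "fingers": -1}}

```text
clock: 10.55
tool_pos: [0.5733, -0.0991, 0.052]
orientation: [180.0, 0.2, -176.2]
force: [0.0, -0.6, 0.3]
opening: 0.019
```

```bash
python3 - <<'E'
from h import *
o=sensors.get_obs(); print(o['force'],o['moment'],o['opening'],o['tool_pos'],o['orientation'])
for n in ['scene','side']: snap(n,n+'10')
crop('scene10',200,115,300,235,5,'s10');crop('side10',230,135,330,255,5,'d10')
a=cv2.imread('pics/s10.png');b=cv2.imread('pics/d10.png');cv2.imwrite('pics/sd10.png',cv2.resize(np.hstack([a,b]),None,fx=.75,fy=.75))
E
```

```text
[ 0.03906319 -0.60601246  0.27780359] [0.02165873 0.12562994 0.01034491] 0.0189868178504403 [ 0.57333209 -0.0991447   0.05203898] [ 179.99601876    0.20703455 -176.22714463]
```

View pics/sd10.png

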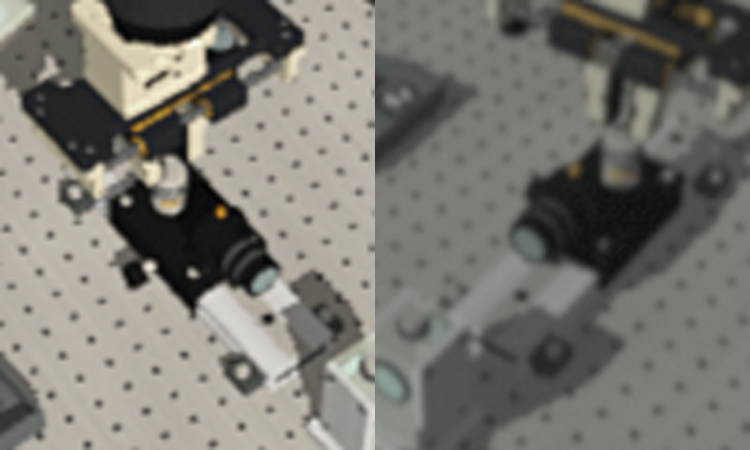

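Opening 19 mm is less than the 28 mm knob, so the grip did not take. I'll project the TCP into the pictures.

```bash
python3 - <<'E'
from h import *
o=sensors.get_obs(); print(o['opening'],o['clock'],o['tool_pos'])
p=o['tool_pos']
for n,x0,y0 in [('scene10',210,130),('side10',240,130)]:
    s=load(n); im=cv2.imread(f'pics/{n}.png'); k=6
    c=cv2.resize(im[y0:y0+90,x0:x0+65],None,fx=k,fy=k,interpolation=cv2.INTER_CUBIC)
    for X,col in [(p,(0,0,255)),(p+[0,0,.028],(0,255,0)),(p+[0,0,.066],(255,0,0)),([.572,-.099,.08],(0,255,255)),([.572,-.099,.056],(255,255,0))]:
        u,v=proj(s,X); print(n,u,v); cv2.circle(c,(int((u-x0+.5)*k),int((v-y0+.5)*k)),4,col,-1)
    cv2.imwrite(f'pics/{n}m.png',c)
a=cv2.imread('pics/scene10m.png');b=cv2.imread('pics/side10m.png');cv2.imwrite('pics/m10.png',np.hstack([a,b]))
E
```

```text
0.010852404480486655 10.65 [ 0.57336071 -0.09912387  0.05203977]
scene10 244.57489354622277 166.85988211782123
scene10 244.41195792431915 160.6674622813045
scene10 244.18157380144592 151.9116408358085
scene10 244.8446944678336 160.49203079351548
scene10 244.978313567526 165.81365051723787
side10 295.01617401217675 179.09617409919156
side10 295.8259829692825 170.8562905173804
side10 296.98013706752374 159.11266219426662
side10 296.2298610866597 171.1143163195108
side10 295.5261752526308 178.1982519750011
```

View pics/m10.png

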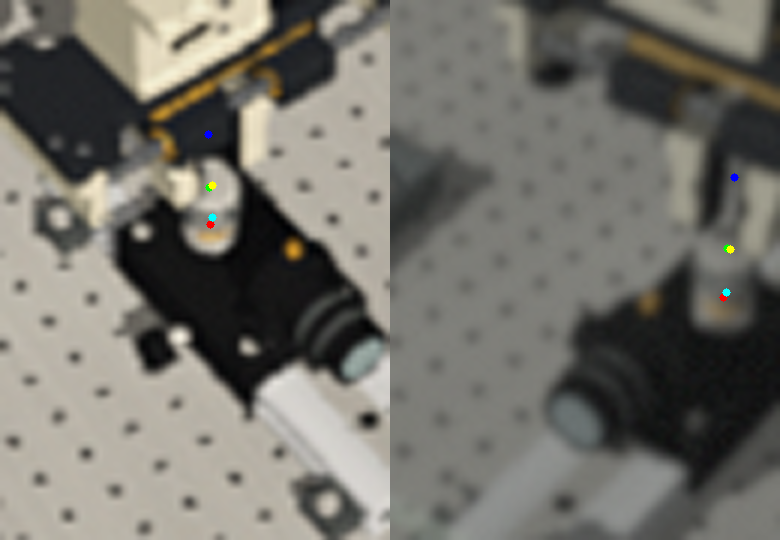

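```bash
python3 - <<'E'
from h import *
s=load('scene10');d=load('side10')
print(tri([(s,210+185/6,130+200/6),(d,240+302/6,130+225/6)]))
print(tri([(s,210+255/6,130+165/6),(d,240+370/6,130+248/6)]))
w=snap('wrist','w11'); snap('scene','scene11'); snap('side','side11'); print(sensors.get_obs()['opening'])
for n,x0,y0 in [('scene11',210,130),('side11',240,130)]:
    im=cv2.imread(f'pics/{n}.png'); cv2.imwrite(f'pics/{n}m.png',cv2.resize(im[y0:y0+90,x0:x0+65],None,fx=6,fy=6,interpolation=cv2.INTER_CUBIC))
a=cv2.imread('pics/scene11m.png');b=cv2.imread('pics/side11m.png');cv2.imwrite('pics/m11.png',np.hstack([a,b]))
E
```

```text
[ 0.58845612 -0.09438074  0.08515645]
[ 0.55266332 -0.09048824  0.09270227]
0.00167170296166568
```

View pics/m11.png

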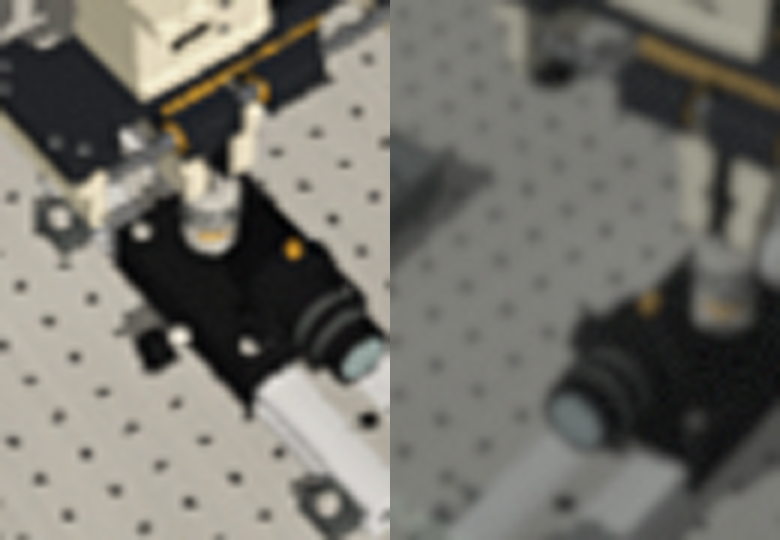

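View pics/w11.png

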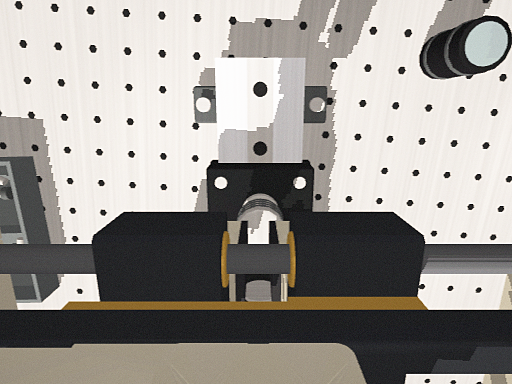

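The fingers closed in air. The tips triangulate to z ≈ 0.085–0.09 while the reported TCP is 0.052, so the true tips sit about 35 mm above the reported TCP. That also matches how high on the cell they gripped. I'll measure the offset by touching the knob's top (z = 0.080) lightly with the closed tips.

Request:
{"fn": "drive_tool", "kwargs": {"moves": [[0.006,0,0.01,0,0,0],[0.006,0,0.02,0,0,0],[0.006,0,0.02,0,0,0]]}}

```text
clock: 11.1
tool_pos: [0.5722, -0.0992, 0.0487]
orientation: [180.0, 0.2, -176.2]
force: [-0.1, 0.2, 0.1]
opening: 0.0004
```

Request:
{"fn": "drive_tool", "kwargs": {"moves": [[0,0,0.01,0,0,0],[0,0,0.02,0,0,0],[0,0,0.02,0,0,0]]}}

```text
clock: 11.4
tool_pos: [0.572, -0.0992, 0.0454]
orientation: [180.0, 0.2, -176.2]
force: [0.9, -0.3, 0.2]
opening: 0.0004
```

Request:
{"fn": "drive_tool", "kwargs": {"moves": [[0,0,0.01,0,0,0],[0,0,0.02,0,0,0],[0,0,0.02,0,0,0]]}}

```text
clock: 11.7
tool_pos: [0.5724, -0.0996, 0.0447]
orientation: [-179.9, 0.2, -176.2]
force: [-7.5, 0.6, 19.1]
opening: -0.0
```

```bash
python3 - <<'E'
from h import *
snap('scene','scene12'); snap('side','side12'); o=sensors.get_obs(); print(o['opening'],o['force'],o['tool_pos'])
for n,x0,y0 in [('scene12',215,145),('side12',265,140)]:
    im=cv2.imread(f'pics/{n}.png'); cv2.imwrite(f'pics/{n}m.png',cv2.resize(im[y0:y0+50,x0:x0+50],None,fx=8,fy=8,interpolation=cv2.INTER_CUBIC))
a=cv2.imread('pics/scene12m.png');b=cv2.imread('pics/side12m.png');cv2.imwrite('pics/m12.png',np.hstack([a,b]))
E
```

```text
0.0006689265532304331 [-7.1368121   0.60435279 18.98856048] [ 0.57241643 -0.09965511  0.0446952 ]
```

View pics/m12.png

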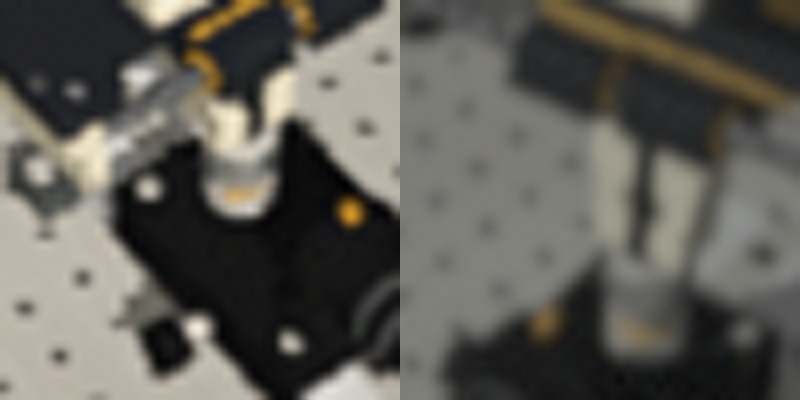

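Contact at reported z = 0.0447 puts the tips on the knob top at 0.080, so the true tips are 35 mm above the reported TCP. I'll back off, open, and go down to true tip z ≈ 0.052 (reported 0.017).

Request:
{"fn": "drive_tool", "kwargs": {"moves": [[0,0,-0.1,0,0,0],[0,0,-0.1,0,0,0],[0,0,-0.1,0,0,0]]}}

```text
clock: 12.1
tool_pos: [0.5725, -0.0995, 0.0599]
orientation: [-180.0, 0.3, -176.2]
force: [-0.4, -1.0, -0.3]
opening: 0.0003
```

Request:
{"fn": "drive_tool", "kwargs": {"moves": [[0,0,0,0,0,0],[0,0,0,0,0,0],[0,0,0,0,0,0],[0,0,0,0,0,0],[0,0,0,0,0,0],[0,0,0,0,0,0],[0,0,0,0,0,0],[0,0,0,0,0,0]], "fingers": 0.4}}

```text
clock: 12.9
tool_pos: [0.5726, -0.0995, 0.0599]
orientation: [-180.0, 0.3, -176.2]
force: [-0.0, 0.1, -0.6]
opening: 0.0579
```

```bash
python3 - <<'E'
from h import *
move([.572,-.099,.017],183.8); print(sensors.get_obs()['force'])
w=snap('wrist','w13'); crop('w13',180,140,340,310,4,'w13c')
E
```

```text
row [0.005  0.0038 0.2859] [-0.0005  0.0047  0.0002] rot [-0.03  0.28  0.01]
[-0.03468937  0.13656531 -0.61054488]
```

View pics/w13c.png

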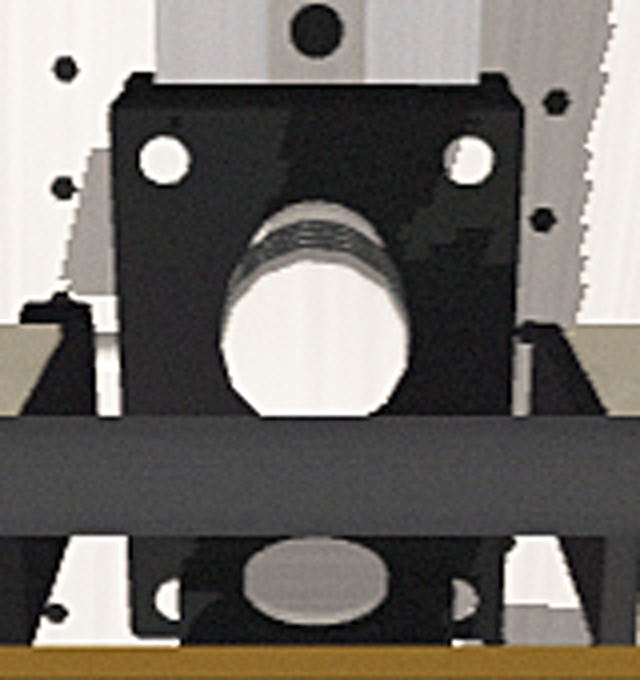

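Request:
{"fn": "drive_tool", "kwargs": {"moves": [[0.005,0.004,0.07,0,0.004,0],[0.005,0.004,0.14,0,0.004,0],[0.005,0.004,0.21,0,0.004,0],[0.005,0.004,0.26,0,0.004,0],[0.005,0.004,0.28,0,0.004,0],[0.005,0.004,0.28,0,0.004,0]]}}

```text
clock: 13.55
tool_pos: [0.5716, -0.0991, 0.0171]
orientation: [-180.0, -0.0, -176.2]
force: [-0.2, 0.2, 0.2]
opening: 0.0618
```

Request:
{"fn": "drive_tool", "kwargs": {"moves": [[0,0,0,0,0,0],[0,0,0,0,0,0],[0,0,0,0,0,0],[0,0,0,0,0,0],[0,0,0,0,0,0],[0,0,0,0,0,0],[0,0,0,0,0,0]], "fingers": -1}}

```text
clock: 14.25
tool_pos: [0.5722, -0.099, 0.0174]
orientation: [-180.0, 0.0, -176.2]
force: [1.9, -0.6, -0.7]
opening: 0.0273
```

```bash
python3 - <<'E'
from h import *
snap('scene','scene14'); snap('side','side14'); o=sensors.get_obs(); print(o['opening'],o['force'],o['tool_pos'])
for n,x0,y0 in [('scene14',215,145),('side14',265,140)]:
    im=cv2.imread(f'pics/{n}.png'); cv2.imwrite(f'pics/{n}m.png',cv2.resize(im[y0:y0+50,x0:x0+50],None,fx=8,fy=8,interpolation=cv2.INTER_CUBIC))
a=cv2.imread('pics/scene14m.png');b=cv2.imread('pics/side14m.png');cv2.imwrite('pics/m14.png',np.hstack([a,b]))
E
```

```text
0.027345288098180934 [2.72458417 0.26167657 1.10832536] [ 0.5722021  -0.099011    0.01737045]
```

View pics/m14.png

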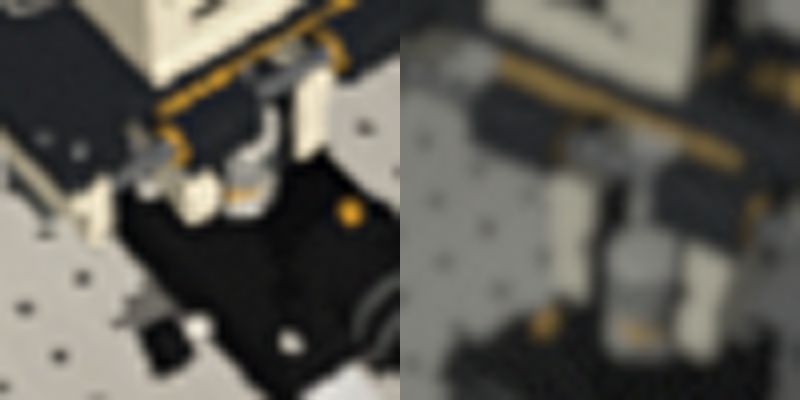

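Gripped: the opening is 27.3 mm and both fingers flank the knob. Lifting about 11 mm.

Request:
{"fn": "drive_tool", "kwargs": {"moves": [[0,0,-0.02,0,0,0],[0,0,-0.04,0,0,0],[0,0,-0.06,0,0,0],[0,0,-0.072,0,0,0],[0,0,-0.072,0,0,0],[0,0,-0.072,0,0,0]]}}

```text
clock: 14.95
tool_pos: [0.5721, -0.099, 0.028]
orientation: [-180.0, 0.0, -176.2]
force: [4.4, -1.0, -7.6]
opening: 0.0273
```

```bash
python3 - <<'E'
from h import *
snap('scene','scene15'); snap('side','side15'); o=sensors.get_obs(); print(o['opening'],o['force'],o['tool_pos'])
for n,x0,y0 in [('scene15',215,145),('side15',265,140)]:
    im=cv2.imread(f'pics/{n}.png'); cv2.imwrite(f'pics/{n}m.png',cv2.resize(im[y0:y0+50,x0:x0+50],None,fx=8,fy=8,interpolation=cv2.INTER_CUBIC))
a=cv2.imread('pics/scene15m.png');b=cv2.imread('pics/side15m.png');cv2.imwrite('pics/m15.png',np.hstack([a,b]))
p,R=tool(); ey=np.array([-np.sin(np.radians(3.85)),np.cos(np.radians(3.85)),0]); print(R.inv().apply(ey*.04)/.15)
E
```

```text
0.027352952459306558 [ 3.64459751 -2.00071671 -7.39380614] [ 0.57210624 -0.09903203  0.02796016]
[ 1.39807273e-04  2.66666547e-01 -2.10223789e-04]
```

View pics/m15.png

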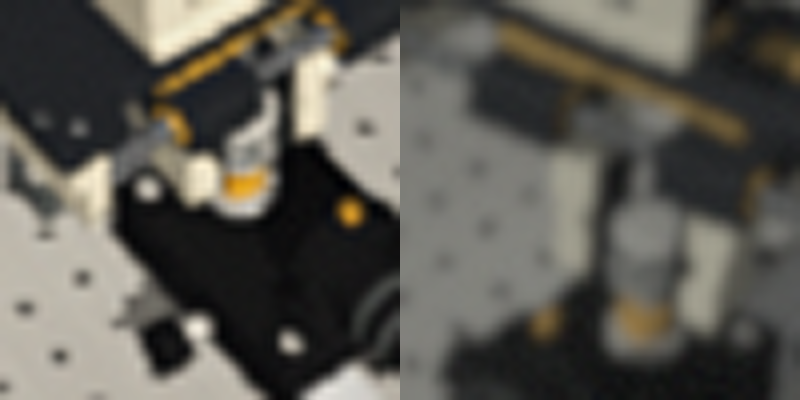

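The knob is up 10.6 mm with the brass sleeve showing and 7.5 N of spring load. Sliding 40 mm along the rail.

Request:
{"fn": "drive_tool", "kwargs": {"moves": [[0,0.04,0,0,0,0],[0,0.08,0,0,0,0],[0,0.13,0,0,0,0],[0,0.18,0,0,0,0],[0,0.23,0,0,0,0],[0,0.26,0,0,0,0],[0,0.267,0,0,0,0],[0,0.267,0,0,0,0]]}}

```text
clock: 15.85
tool_pos: [0.5695, -0.0587, 0.0279]
orientation: [-180.0, 0.0, -176.2]
force: [3.9, 1.4, -7.6]
opening: 0.0275
```

```bash
python3 - <<'E'
from h import *
p,R=tool(); o=sensors.get_obs(); print(o['force'],o['opening'])
ey=np.array([-np.sin(np.radians(3.85)),np.cos(np.radians(3.85)),0]); ex=np.array([ey[1],-ey[0],0]); d=p-np.array([.5721,-.0990,.0280]); print('slid',d@ey,'cross',d@ex,'dz',d[2])
w=snap('wrist','w16'); snap('scene','scene16'); crop('w16',180,20,340,180,4,'w16c'); crop('scene16',215,130,345,250,5,'s16')
E
```

```text
[ 3.89025373  1.37705811 -7.56817453] 0.027528522059653428
slid 0.040352284529235026 cross 0.0001006135520120489 dz -0.0001113153291344808
```

View pics/s16.png

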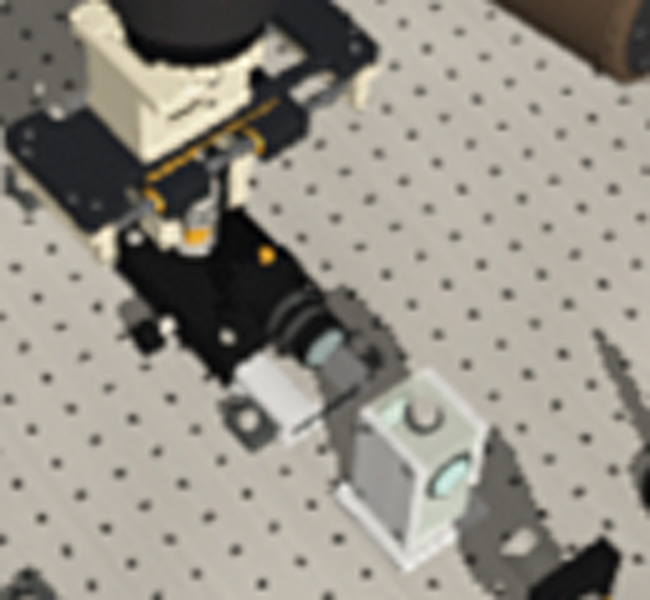

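View pics/w16c.png

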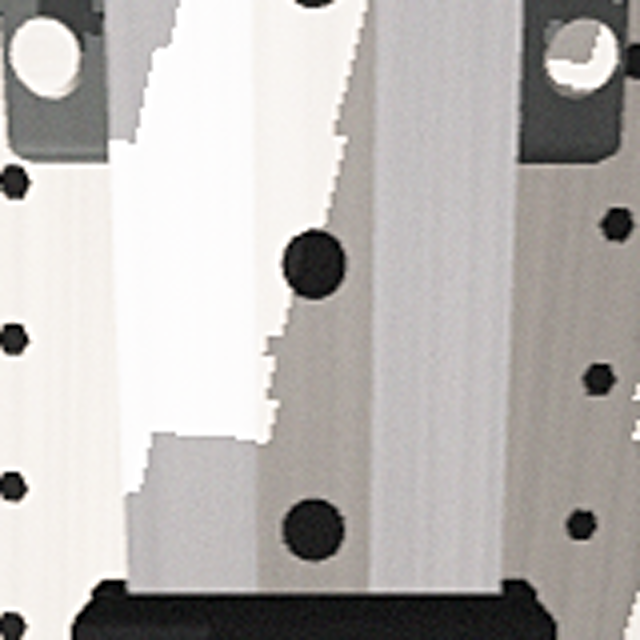

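The carriage slid 40.3 mm. Lowering the knob.

Request:
{"fn": "drive_tool", "kwargs": {"moves": [[0,-0.002,0.015,0,0,0],[0,-0.002,0.03,0,0,0],[0,-0.002,0.045,0,0,0],[0,-0.002,0.06,0,0,0],[0,-0.002,0.07,0,0,0],[0,-0.002,0.07,0,0,0],[0,-0.002,0.07,0,0,0]]}}

```text
clock: 16.65
tool_pos: [0.5695, -0.0592, 0.0175]
orientation: [-180.0, 0.0, -176.2]
force: [3.0, 1.0, -4.0]
opening: 0.0273
```

Back at the home height (0.0175 against 0.0174 when gripped), so the pin has dropped in. Now pressing down.

Request:
{"fn": "drive_tool", "kwargs": {"moves": [[0,0,0.006,0,0,0],[0,0,0.012,0,0,0],[0,0,0.018,0,0,0],[0,0,0.018,0,0,0],[0,0,0.018,0,0,0]]}}

```text
clock: 17.15
tool_pos: [0.5697, -0.0595, 0.0171]
orientation: [-179.9, 0.1, -176.1]
force: [-6.4, 2.3, 18.0]
opening: 0.0273
```

```bash
python3 - <<'E'
from h import *
p,R=tool(); o=sensors.get_obs(); print(o['force'],o['opening'],p)
ey=np.array([-np.sin(np.radians(3.85)),np.cos(np.radians(3.85)),0]); d=p-np.array([.5722,-.0990,.0174]); print('slid',d@ey,'dz',d[2])
w=snap('wrist','w17'); snap('scene','scene17');snap('side','side17'); crop('side17',230,140,340,270,5,'d17'); 
crop('scene17',215,130,345,260,4.6,'s17')
a=cv2.imread('pics/s17.png');b=cv2.imread('pics/d17.png');h=min(a.shape[0],b.shape[0]);cv2.imwrite('pics/m17.png',cv2.resize(np.hstack([a[:h],b[:h]]),None,fx=.68,fy=.68))
# holes visible near the carriage
crop('w17',180,20,340,180,4,'w17c')
E
```

```text
[-6.41827901  2.31819112 17.98180699] 0.027298679766214338 [ 0.56969024 -0.05947101  0.01710171]
slid 0.03960830350606181 dz -0.00029829232458460087
```

View pics/m17.png

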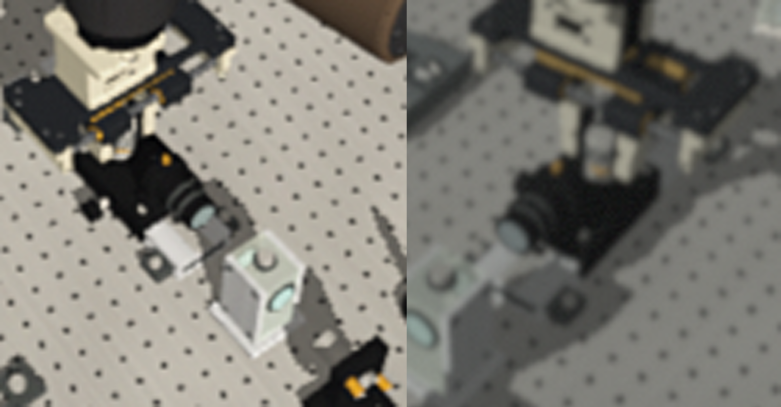

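```bash
python3 - <<'E'
from h import *
t=[]
for n,x0,y0 in [('side14',265,140),('side15',265,140),('side17',252,148)]:
    im=cv2.imread(f'pics/{n}.png'); t.append(cv2.resize(im[y0:y0+55,x0:x0+50],None,fx=5,fy=5,interpolation=cv2.INTER_CUBIC))
cv2.imwrite('pics/cmp.png',np.hstack(t)); o=sensors.get_obs(); print(o['force'],o['tool_pos'],o['qvel'])
E
```

```text
[-4.95367142  2.91054134 17.67916128] [ 0.5696869  -0.05949252  0.01709115] [-0.00015662 -0.01373574 -0.07805564 -0.06121437  0.0690095   0.02410817]
```

View pics/cmp.png

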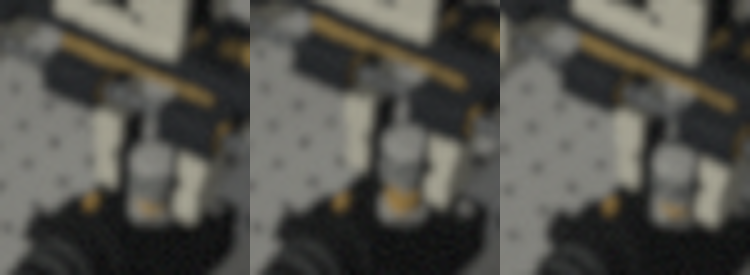

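The right panel (pressed) matches the left panel (home at the start), and the middle one shows the brass sleeve exposed while lifted. The pin is home at the next hole with about 18 N of press, steady. Handing in.

```bash
python3 - <<'E'
from h import *
print(ticket.close_job()); o=sensors.get_obs(); print(o['clock'],o['force'],o['tool_pos'],o['opening'])
E
```

```text
the job is handed in; nothing more can be done
None
the job is handed in; nothing more can be done
```

The cell stands in the beam line, the carriage is one hole closer to it, and I handed in while still gripping the knob and pressing it down. The hand-in gives no verdict, and no reading was possible afterwards.

**Last checks**
- **Cell:** upright and let go, placed 0.9 mm off the rail's axis, square to within about 1°. Its centre is about 70 mm from the rail end and 73 mm from the collimator nose, so the foot clears both by 40 mm or more. It was let go only once the wrist force showed the foot on the table.
- **Lens carriage:** the knob came up 10.6 mm against about 7.5 N of spring, and the carriage ended 39.6 mm along, by the tool's position.
- **Pin:** the tool came back to within 0.3 mm of the home height, and the side view matches the knob's home picture from the start.
- **Press:** I was pushing down with about 18 N, grip 27 mm on the 28 mm knob, at 17.2 s of the 48 s.

**What disagreed:** the fingertips really end about 35 mm short of the reported TCP. Two things followed:
- The cell was held only by the top 9 mm or so of its cheeks, but it came through steady.
- My first try at the knob closed just above it. I then touched the knob's top lightly with the closed fingertips (19 N) to measure the offset, and gripped again lower.

I did not re-measure the other items at the end. The pictures and forces showed no contact with any of them.

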